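# Load the plasma-cleaning carrier and put its cover on

## Robot

A 6-joint arm with a two-finger parallel gripper is mounted at the origin on a cart in front of the work surface, level with it; the furniture and walls round the work are solid. World frame = base frame: x ahead of the robot, y to its left, z up, the work surface at z = 0. Lengths are in m, angles in rad, forces in N, time in s.
With the tool pointing down it reaches from about 0.3 to 0.775 m from the base axis. Payload 14.6 kg.
Tool frame: the origin (TCP) lies at the very end of the fingers, on their centre line; the grasp point (between the pads) lies 19 mm behind it; z points along the fingers, y is the line along which they close (so a half turn about z gives the same grasp; the last joint's range is limited). The gripper opens to 94 mm and grips with 3 to 60 N. Pads are 16 mm wide; open, the fingers measure 119 mm over their backs; the gripper's body (75 mm by 177 mm) begins 78 mm behind the grasp point.
Start: joints at [-1.231, 0.3, 1.521, -0, 1.321, -0.067], TCP at [0.218, -0.505, 0.205] pointing down, gripper open.
Joint ranges: [-3.03, 3.03], [-0.79, 2.21], [0.23, 2.52], [-1.04, 4.18], [0, 3.07], [-2.55, 2.55]. Speed limits (rad/s): [2.22, 2.22, 2.57, 3.14, 3.14, 3.14].

## Interface

Orientations are given as [roll, pitch, yaw] about the fixed x, y, z axes, in that order (R = Rz(yaw) Ry(pitch) Rx(roll)).
In Python, from station import ctrl gives the robot as it stands.
- The arm moves only by the tool move_arm, never from a script. Its argument "increments" is a list of rows, each a list of 7 numbers: the opening, from 0 (shut) to 1 (fully open), then the shift along the tool's x, y, z in units of 50 mm (1.0 is 50 mm), then the turn, a rotation vector about the tool's x, y, z in rad. In form: [[claw, tx, ty, tz, rx, ry, rz], ...]. A call has 1 to 20 rows; each row shifts and turns the commanded pose from where the row before left it, along the tool's axes as they then stand; what a row does not reach is not made up. A row lasts 1/10 s, in which the tool goes at most 50 mm and 8.59 degrees, less where a joint would pass 70% of its speed; a pose out of reach is approached as far as the arm can. A call is refused whole if a number of a shift passes 1 or a number of a turn 0.15, either way. A call with a gripper value outside its range is refused whole. The fingers move at their own pace and stop on an object; "force" is the grip in N (left out, the last holds). Time passes only in rows, so rows that do not move let the fingers close. It gives the time, the measured TCP pose, the force, the opening and the grip force at its end, in the units of the state.
- ctrl.get_obs(): the state, without advancing time (a new reading comes with each control period).
- ctrl.camera(name): name is "scene" or "side" or "wrist"; returns a dict with "color" (420x560x3 uint8, blue, green, red), "K" (3x3 intrinsics, pixels), "pose" (4x4, takes a point from camera to world coordinates); the wrist camera has in their place "tool_from_camera" (4x4, takes a point from camera to tool coordinates, whose origin is the TCP and whose axes are the flange's). Camera axes: x right, y down, z forward; pixel columns grow to the right and rows downward; lengths in m; the calibration is good to about 2 mm. A picture is of the moment at which its call begins: read the wrist's pose just before it. There is no depth.
- ctrl.hand_in(): hands the job in; it is judged then, once.
Trained networks look in a picture, given as the dict that the camera call returned (one of the last four; its "shot" number tells which), for a name from the list of things; names that differ only in an ending like _2 or _b are one class to them, and where a whole thing is asked for, a point or a joint stands for the part that bears it (a point fixed in the world has none). Each returns a list of dicts, best first, with "conf" (0 to 1); they miss things now and then, are a little off and sometimes report something else, mostly with a low value. They report only what shows in the picture. A call takes as long as a camera call. They do not tell look-alikes from the thing itself.
- ctrl.cut_out(name, picture): "mask" (420x560 bool, what is visible of it) and "centre" ([row, column] in pixels, amid what is visible of it).
The state is a dict: "time_s": time; "qpos": joint angles; "joint_vel": joint speeds; "tau": joint torques, N m; "ee_pos": TCP position; "eef_rot": TCP orientation; "force": force on the tool from outside, world axes, zero at the start; "moment": the same for the moment, N m; "grip_width": finger opening in m; "grip_force": force on a finger pad.
Only numpy, scipy, OpenCV 4.12 (cv2) and the standard library are available. Lean on these libraries where they do the work, as an engineer would, in place of code of your own. Each camera call takes 0.05 s, during which the arm holds its last target. There are 200 camera calls.

## Task

Get these modules ready for plasma cleaning before bonding: pick the three board modules out of the things on the left of the bench and lay each flat in the carrier nest of its own colour and size (green board in the green nest, yellow board in the yellow nest, the gold chip on the black base plate in the black nest), down between the pins. When all three are in, set the windowed cover on the carrier so that it lies flat on both end posts with the pins through its holes. Do not disturb the black waffle pack of dies or the glass dish.

Things in the scene. Friction and masses are not known exactly. Their poses are not given: they have to be found in the camera images.
- module_green: Loose module: green circuit board on a plain aluminium base plate 52 x 70 x 7 mm (x, y, thickness), flat on the bench. Origin: centre of its underside; x across the narrow side. Grip the plate from above across its narrow side (52 mm). A black connector by the +x edge is its highest part, 17 mm above the underside. 0.06 to 0.12 kg.
- module_yellow: Loose module: small yellow circuit board on a plain aluminium base plate 40 x 50 x 7 mm (x, y, thickness), flat on the bench. Origin: centre of its underside; x across the narrow side. Grip the plate from above across its narrow side (40 mm). A black connector by the +x edge is its highest part, 17 mm above the underside. 0.06 to 0.12 kg.
- module_black: Loose module: gold chip carrier (30 x 36 mm) on a black base plate 46 x 56 x 7 mm (x, y, thickness), flat on the bench. Origin: centre of its underside; x across the narrow side. Grip the plate from above across its narrow side (46 mm). Its highest point is 13 mm above the underside. 0.06 to 0.12 kg.
- nest_green: Green insert, 76 x 84 x 4 mm (x, y, height), fixed on the carrier, axes parallel to it. Origin: centre of its underside, seat 4 mm above. Grey seat 52 x 70 mm for the module, long side along y, either way round. 8 tapered steel pins 7 mm high near the seat's corners, 2.5 mm clear of the module's edges; middles of the sides free for fingers. Nests stand in any order.
- nest_yellow: Yellow insert, 76 x 84 x 4 mm (x, y, height), fixed on the carrier, axes parallel to it. Origin: centre of its underside, seat 4 mm above. Grey seat 40 x 50 mm for the module, long side along y, either way round. 8 tapered steel pins 7 mm high near the seat's corners, 2.5 mm clear of the module's edges; middles of the sides free for fingers. Nests stand in any order.
- nest_black: Black insert, 76 x 84 x 4 mm (x, y, height), fixed on the carrier, axes parallel to it. Origin: centre of its underside, seat 4 mm above. Grey seat 46 x 56 mm for the module, long side along y, either way round. 8 tapered steel pins 7 mm high near the seat's corners, 2.5 mm clear of the module's edges; middles of the sides free for fingers. Nests stand in any order.
- carrier: Fixed aluminium base plate 84 x 304 x 4 mm (x, y, height) with the nests on it at y = -86, 0, 86 mm. Origin: centre of its underside, on the bench. At y = -140.5 and 140.5 mm a post 76 x 22 mm, top 30 mm above the bench, with a steel pin in its middle: 8 mm thick, tapered nose, tip 48 mm above the bench. It may stand nearer or farther than the cover.
- cover: Loose steel frame 76 x 305 x 4 mm (x, y, height) with 3 windows, flat on the bench, 0.12 to 0.22 kg. Origin: centre of its underside. At y = -140.5 mm a 14 mm hole, at y = 140.5 mm a 14 x 16 mm slot, for the carrier's pins, either way round. Blue handle bar along y over the middle, 10 mm wide, 94 mm long, 30 to 42 mm above the underside, on 2 feet at y = -43, 43 mm; grip it across.
- waffle_pack: Bystander: open black waffle pack filled with small dies, 51 x 51 x 6 mm, origin at the centre of its underside. Leave it where it lies.
- dish: Bystander: round glass dish with two dies, 55 mm across, 12 mm high, origin at the centre of its underside. Leave it where it stands.
There are look-alikes about, which are no part of the job. Leave any red look-alike of the module_green alone.

How it is judged:
By the outcome, as a careful person would: the job done as asked, in the order asked, and still so for the second after the job is handed in, with the robot touching nothing.
It also fails if it takes over 106 s, if anything falls off the work surface, if the arm or the gripper's body presses on something with over 40 N, if the wrist force passes 120 N, or if a joint passes its speed limit or range.

## Working session

There is one attempt and no reset: what is moved stays moved. The work goes in short steps, Python scripts to look and compute and a tool call to move; the robot and the scene stay as the last step left them, time stands still between calls to the robot, and variables do not carry over. Pictures are saved under pics/ and viewed, at most 16 in all, crops included, and the job is handed in when it is done.

Besides the shell and the picture viewer there is one more tool, called as a command line: name --pt "numbers of a row" for each row, then --argument value for the rest. move_arm: Moves the arm, as the interface text tells. Its arguments: {"type":"object","properties":{"increments":{"type":"array","items":{"type":"array","items":{"type":"number"}}},"force":{"type":"number"}},"required":["increments"]}

```bash
mkdir -p pics; ls
python3 - <<'E'
from station import ctrl
import cv2,numpy as np
o=ctrl.get_obs();print({k:np.round(v,3) for k,v in o.items()})
for n in ['scene','side','wrist']:
    p=ctrl.camera(n);cv2.imwrite(f'pics/{n}0.png',p['color']);print(n,np.round(p['K'],1).tolist(),np.round(p.get('pose',p.get('tool_from_camera')),3).tolist())
E
```

```text
pics
{'time_s': np.float64(0.0), 'qpos': array([-1.231,  0.3  ,  1.522,  0.   ,  1.321, -0.067]), 'joint_vel': array([ 0.001,  0.002, -0.   ,  0.001, -0.001, -0.002]), 'tau': array([-0.0000e+00, -5.3181e+01, -3.5275e+01,  7.1000e-02,  2.4000e-02,
       -0.0000e+00]), 'ee_pos': array([ 0.218, -0.505,  0.205]), 'eef_rot': array([-3.14 , -0.   ,  0.407]), 'force': array([-0.011,  0.282, -0.072]), 'moment': array([0.006, 0.02 , 0.013]), 'grip_force': np.float64(0.0), 'grip_width': np.float64(0.094)}
scene [[512.9, 0.0, 278.2], [0.0, 512.9, 213.2], [0.0, 0.0, 1.0]] [[-0.72, -0.47, 0.511, -0.028], [-0.694, 0.508, -0.511, 0.632], [-0.02, -0.722, -0.691, 0.791], [0.0, 0.0, 0.0, 1.0]]
side [[506.8, 0.0, 279.9], [0.0, 506.8, 209.7], [0.0, 0.0, 1.0]] [[0.919, -0.13, 0.372, 0.042], [-0.393, -0.354, 0.848, -1.039], [0.022, -0.926, -0.377, 0.548], [0.0, 0.0, 0.0, 1.0]]
wrist [[324.8, 0.0, 274.0], [0.0, 324.8, 206.1], [0.0, 0.0, 1.0]] [[-0.0, -0.972, -0.237, 0.069], [1.0, -0.0, 0.001, 0.001], [-0.001, -0.237, 0.972, -0.178], [0.0, 0.0, 0.0, 1.0]]
```

View pics/scene0.png

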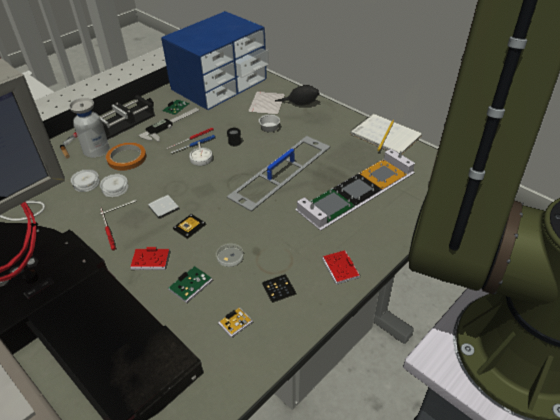

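View pics/side0.png

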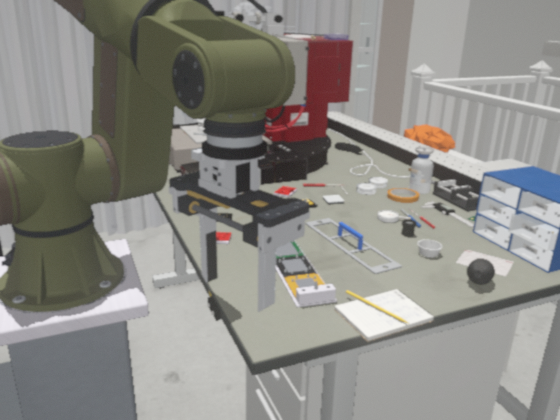

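The scene view shows the green module near (190,283), yellow near (235,321) and black/gold near (189,225). Red look-alikes are at (150,258) and (340,266), the waffle pack at (279,288) and the dish at (229,254). The cover's blue handle is at (281,163), and the carrier runs from (312,210) to (400,160) in the order green, black, yellow. The arm partly blocks the side view.

```bash
cat > h.py <<'E'
from station import ctrl
import cv2,numpy as np
from scipy.spatial.transform import Rotation as R
def shot(n):
    o=ctrl.get_obs();p=ctrl.camera(n)
    if n=='wrist':
        T=np.eye(4);T[:3,:3]=R.from_euler('xyz',o['eef_rot']).as_matrix();T[:3,3]=o['ee_pos']
        p['P']=T@p['tool_from_camera']
    else:p['P']=p['pose']
    return p
def ray(p,uv):
    uv=np.atleast_2d(uv).astype(float)
    d=np.c_[uv,np.ones(len(uv))]@np.linalg.inv(p['K']).T@p['P'][:3,:3].T
    return p['P'][:3,3],d
def plane(p,uv,z):
    c,d=ray(p,uv);return c+d*((z-c[2])/d[:,2])[:,None]
def proj(p,X):
    X=np.atleast_2d(X);q=(X-p['P'][:3,3])@p['P'][:3,:3]@p['K'].T;return q[:,:2]/q[:,2:]
def rect(p,m,z):
    "mask contour on plane z -> centre, size, angle of long side"
    c=max(cv2.findContours(m.astype(np.uint8),0,1)[0],key=cv2.contourArea)[:,0]
    X=plane(p,c,z)[:,:2]
    (cx,cy),(w,h),a=cv2.minAreaRect((X*1000).astype(np.float32))
    if w>h:w,h,a=h,w,a+90
    return np.round([cx,cy,w,h,(a+90)%180],1)   # a = direction of narrow side +90 -> long side
def tri(ps,uvs):
    A=np.zeros((3,3));b=np.zeros(3)
    for p,u in zip(ps,uvs):
        c,d=ray(p,u);d=d[0]/np.linalg.norm(d[0]);M=np.eye(3)-np.outer(d,d);A+=M;b+=M@c
    return np.linalg.solve(A,b)
E
python3 - <<'E'
from h import *
p=shot('scene')
for n,z in dict(module_green=.007,module_yellow=.007,module_black=.007,nest_green=.008,nest_yellow=.008,nest_black=.008,carrier=.01,cover=.004,waffle_pack=.006,dish=.012).items():
    for r in ctrl.cut_out(n,p)[:3]: print(n,round(r['conf'],2),np.round(r['centre']),rect(p,r['mask'],z))
E
```

```text
module_green 0.95 [282. 190.] [540.2 311.6  59.4  75.4  97.1]
module_green 0.82 [266. 340.] [355.2  79.3  53.9  76.1 153.2]
module_green 0.68 [257. 147.] [652.3 325.4  59.5  77.4  43. ]
module_yellow 0.62 [322. 238.] [411.8 311.5  43.8  51.2  86. ]
module_black 0.98 [225. 188.] [666.  212.2  50.8  58.9  96.5]
nest_green 0.97 [203. 333.] [484.2 -45.3  80.4  85.8  82.1]
nest_yellow 0.84 [173. 383.] [ 462.  -213.3   79.6   86.6   83. ]
nest_black 0.72 [190. 361.] [ 473.1 -128.7   77.4   85.7   82.9]
carrier 0.89 [210. 349.] [ 475.2 -138.9  104.6  335.6   82.3]
cover 0.87 [168. 277.] [652.8 -30.6  78.5 238.9  93. ]
waffle_pack 0.67 [287. 280.] [407.4 201.8  53.3  54.8 156.6]
dish 0.74 [227. 186.] [662.  215.1  51.4  60.8  96.7]
dish 0.69 [253. 231.] [536.1 212.2  51.1  60.7 136.9]
```

move_arm --pt "1 0 0 -0.3 0 0 -0.15" --pt "1 0 0 -0.3 0 0 -0.15" --pt "1 0 0 -0.3 0 0 -0.15" --pt "1 0 0 -0.3 0 0 -0.15" --pt "1 0 0 -0.3 0 0 -0.15" --pt "1 0 0 0 0 0 -0.15" --pt "1 0 0 0 0 0 -0.15" --pt "1 0.86 0.42 0 0 0 0" --pt "1 0.86 0.42 0 0 0 0" --pt "1 0.86 0.42 0 0 0 0" --pt "1 0.86 0.42 0 0 0 0" --pt "1 0.86 0.42 0 0 0 0" --pt "1 0.86 0.42 0 0 0 0" --pt "1 0.86 0.42 0 0 0 0" --pt "1 0.86 0.42 0 0 0 0" --pt "1 0.86 0.42 0 0 0 0" --pt "1 0.86 0.42 0 0 0 0" --pt "1 0 0 0 0 0 0" --pt "1 0 0 0 0 0 0" --pt "1 0 0 0 0 0 0"

```text
time_s: 2.7
ee_pos: [0.4748, -0.1025, 0.2805]
eef_rot: [-3.142, 0.0, 1.456]
force: [0.3, 0.4, 0.5]
grip_width: 0.0938
grip_force: 0.0
```

Run:
```python
from h import *
o=ctrl.get_obs();print(o['time_s'],o['ee_pos'].round(4),o['eef_rot'].round(4))
p=shot('wrist');cv2.imwrite('pics/w1.png',p['color'])
for n,z in dict(nest_green=.008,nest_yellow=.008,nest_black=.008,carrier=.01,cover=.004).items():
    for r in ctrl.cut_out(n,p)[:2]: print(n,round(r['conf'],2),np.round(r['centre']),rect(p,r['mask'],z))
```

```text
2.7 [ 0.4748 -0.1025  0.2805] [-3.1415e+00  1.0000e-04  1.4561e+00]
nest_green 0.73 [138. 279.] [490.1 -49.2  75.4  84.4  82.5]
nest_yellow 0.61 [251. 276.] [ 468.5 -218.4   76.7   86.8   82.5]
nest_yellow 0.28 [136. 279.] [490.  -48.7  75.   83.4  82.5]
nest_black 0.85 [198. 277.] [ 478.4 -133.7   76.2   85.7   83.4]
carrier 0.82 [106. 278.] [495.2  -5.5  46.6  82.4 173.4]
carrier 0.49 [136. 279.] [490.5 -48.7  75.8  83.   82.5]
cover 0.8 [125. 408.] [658.7 -67.5  80.1 307.2  94.4]
```

View pics/w1.png

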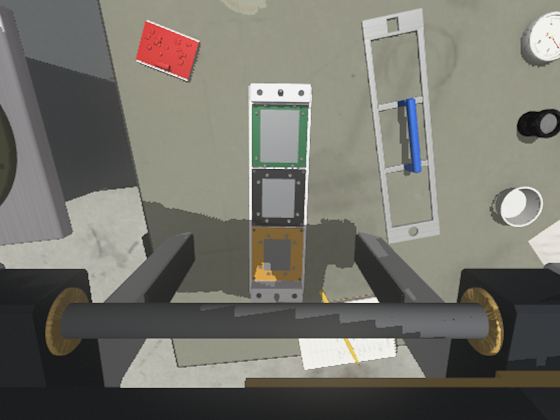

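The wrist view shows the carrier with its post at (280,93), the green nest at (280,136), black at (279,198) and yellow at (276,252). The cover runs from (393,24) to (414,230). Next I look over the modules.

move_arm --pt "1 0.88 0 0 0 0 0" --pt "1 0.88 0 0 0 0 0" --pt "1 0.88 0 0 0 0 0" --pt "1 0.88 0 0 0 0 0" --pt "1 0.88 0 0 0 0 0" --pt "1 0.88 0 0 0 0 0" --pt "1 0.88 0 0 0 0 0" --pt "1 0.88 0 0 0 0 0" --pt "1 0 0 0 0 0 0" --pt "1 0 0 0 0 0 0" --pt "1 0 0 0 0 0 0"

```text
time_s: 4.1
ee_pos: [0.5153, 0.2469, 0.2805]
eef_rot: [3.142, 0.0, 1.456]
force: [0.5, 0.3, 0.2]
grip_width: 0.0943
grip_force: 0.0
```

Run:
```python
from h import *
o=ctrl.get_obs();print(o['time_s'],o['ee_pos'].round(4),o['eef_rot'].round(4))
p=shot('wrist');cv2.imwrite('pics/w2.png',p['color'])
for n,z in dict(module_green=.007,module_yellow=.007,module_black=.007,waffle_pack=.006,dish=.012).items():
    for r in ctrl.cut_out(n,p)[:4]: print(n,round(r['conf'],2),np.round(r['centre']),rect(p,r['mask'],z))
```

```text
4.1 [0.5153 0.2469 0.2805] [3.1416e+00 2.0000e-04 1.4559e+00]
module_green 0.92 [128. 292.] [545.2 307.8  52.8  70.2  94.2]
module_green 0.73 [109. 373.] [656.1 323.1  53.3  72.5  41.7]
module_green 0.72 [293. 190.] [370.2  84.5  33.7  61.  173.4]
module_yellow 0.59 [142. 196.] [417.1 307.   40.9  50.1  85.1]
module_black 0.89 [191. 383.] [672.1 207.6  47.7  58.1  93.9]
waffle_pack 0.94 [220. 209.] [414.6 197.6  50.5  51.4  66.6]
waffle_pack 0.68 [139. 194.] [417.  308.   41.5  49.7  83.4]
dish 0.68 [206. 296.] [543.3 206.3  53.9  55.2  83.4]
```

View pics/w2.png

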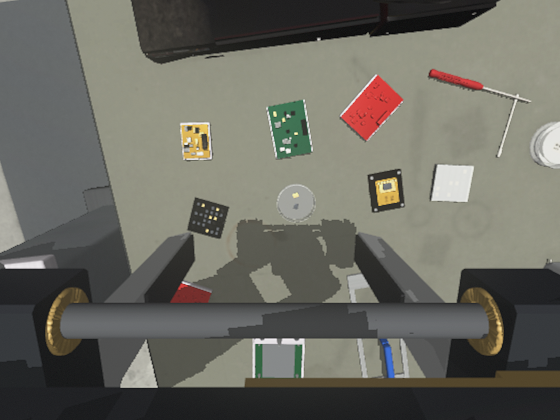

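The wrist view shows yellow at (196,141), green at (290,130), black/gold at (386,190), the dish at (296,203) and the waffle pack at (208,217). The sizes measured on the plates' plane match the text. I'll move above green for a second view.

move_arm --pt "0.85 0.32 0.114 0.75 0 0 0" --pt "0.85 0.32 0.114 0.75 0 0 0" --pt "0.85 0.32 0.114 0.75 0 0 0" --pt "0.85 0.32 0.114 0.75 0 0 0" --pt "0.85 0 0 0 0 0 -0.095" --pt "0.85 0 0 0 0 0 -0.095" --pt "0.85 0 0 0 0 0 0" --pt "0.85 0 0 0 0 0 0" --pt "0.85 0 0 0 0 0 0"

```text
time_s: 5.3
ee_pos: [0.5452, 0.3088, 0.1307]
eef_rot: [3.141, -0.0, 1.644]
force: [0.1, -0.3, 0.4]
grip_width: 0.0797
grip_force: 0.0
```

```bash
cat >> h.py <<'E'
def go(x,y,z,yaw):
    "shift in tool units, turn about tool z to reach TCP x,y,z,yaw(deg, mod 180)"
    o=ctrl.get_obs();M=R.from_euler('xyz',o['eef_rot']).as_matrix()
    s=M.T@(np.array([x,y,z])-o['ee_pos'])/.05
    dy=(yaw-np.degrees(o['eef_rot'][2])+90)%180-90
    print('t',round(o['time_s'],2),'at',o['ee_pos'].round(4),'rot',o['eef_rot'].round(4),'shift units',s.round(3),'turn z',round(-np.radians(dy),3),'shift if turned first',(R.from_euler('z',np.radians(dy)).as_matrix()@s).round(3))
E
python3 - <<'E'
from h import *
p=shot('wrist');cv2.imwrite('pics/w3.png',p['color'])
for r in ctrl.cut_out('module_green',p)[:2]:
    for z in (0,.007,.014): print(round(r['conf'],2),np.round(r['centre']),rect(p,r['mask'],z))
    print(np.argwhere(r['mask']).min(0),np.argwhere(r['mask']).max(0))
go(.5452,.3078,.0,94.2)
E
```

```text
0.72 [192. 390.] [658.7 322.4  55.6  72.2  42.7]
0.72 [192. 390.] [656.  323.7  54.3  70.6  42.7]
0.72 [192. 390.] [653.3 324.9  53.   69.   42.7]
[149 345] [233 435]
0.67 [200. 274.] [545.5 307.1  52.9  73.9  94.2]
0.67 [200. 274.] [545.4 308.7  51.7  72.2  94.2]
0.67 [200. 274.] [545.3 310.2  50.5  70.6  94.2]
[162 246] [236 300]
t 5.4 at [0.5452 0.3088 0.1307] rot [ 3.1413e+00 -1.0000e-04  1.6453e+00] shift units [-0.021 -0.003  2.614] turn z 0.001 shift if turned first [-0.021 -0.003  2.614]
```

View pics/w3.png

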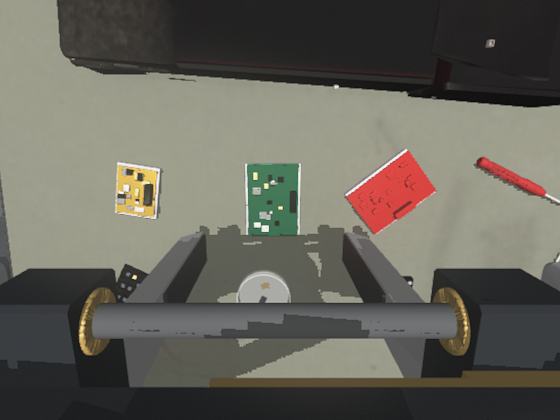

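The green plate spans columns 246–300 and rows 162–236, clear of everything. Both views agree to within 1 mm at 7 mm height, so I'll grasp it.

move_arm --force 30 --pt "0.85 0 0 0.6 0 0 0" --pt "0.85 0 0 0.6 0 0 0" --pt "0.85 0 0 0.5 0 0 0" --pt "0.85 0 0 0.4 0 0 0" --pt "0.85 0 0 0.3 0 0 0" --pt "0.85 -0.01 0 0.15 0 0 0" --pt "0.85 0 0 0 0 0 0" --pt "0.3 0 0 0 0 0 0" --pt "0.3 0 0 0 0 0 0" --pt "0.3 0 0 0 0 0 0" --pt "0.3 0 0 0 0 0 0" --pt "0.3 0 0 0 0 0 0"

```text
time_s: 6.6
ee_pos: [0.5454, 0.3085, 0.0035]
eef_rot: [3.141, -0.0, 1.647]
force: [-1.5, -0.5, 3.6]
grip_width: 0.0511
grip_force: 30.0
```

move_arm --pt "0.3 0 0 -0.4 0 0 0" --pt "0.3 0 0 -0.8 0 0 0" --pt "0.3 0 0 -0.9 0 0 0.1" --pt "0.3 0 0 -0.9 0 0 0.1" --pt "0.3 -0.5 -0.02 0 0 0 0" --pt "0.3 -0.9 -0.02 0 0 0 0" --pt "0.3 -0.9 -0.02 0 0 0 0" --pt "0.3 -0.9 -0.02 0 0 0 0" --pt "0.3 -0.9 -0.02 0 0 0 0" --pt "0.3 -0.9 -0.02 0 0 0 0" --pt "0.3 -0.9 -0.02 0 0 0 0" --pt "0.3 -0.9 -0.02 0 0 0 0" --pt "0.3 -0.9 -0.02 0 0 0 0" --pt "0.3 -0.56 -0.01 0 0 0 0" --pt "0.3 0 0 0 0 0 0" --pt "0.3 0 0 0 0 0 0" --pt "0.3 0 0 0 0 0 0" --pt "0.3 0 0 0 0 0 0"

```text
time_s: 8.4
ee_pos: [0.4848, -0.0993, 0.1529]
eef_rot: [-3.142, -0.0, 1.448]
force: [-0.9, 0.0, -1.2]
grip_width: 0.0512
grip_force: 30.0
```

Run:
```python
from h import *
p=shot('wrist');cv2.imwrite('pics/w4.png',p['color'])
for n,zs in dict(module_green=[.151-.0035+.007],nest_green=(0.,.008,.016),nest_black=(0.,.008,.016),cover=(.004,)).items():
    for r in ctrl.cut_out(n,p)[:2]:
        for z in zs: print(n,round(r['conf'],2),np.round(r['centre']),rect(p,r['mask'],z))
go(.4895,-.0485,.0115,82.7)
```

```text
module_green 0.8 [244. 273.] [486.3 -98.9  52.   71.1  82.9]
module_green 0.77 [ 28. 114.] [420.8  25.9  28.4  40.1 153.6]
nest_green 0.61 [143. 269.] [489.  -48.2  80.1  87.7  83. ]
nest_green 0.61 [143. 269.] [489.2 -47.8  78.2  85.6  83. ]
nest_green 0.61 [143. 269.] [489.3 -47.4  76.3  83.5  83. ]
cover 0.74 [143. 463.] [659.  -75.6  78.5 288.2  94.5]
t 8.65 at [ 0.4847 -0.0999  0.153 ] rot [-3.1416  0.      1.4474] shift units [ 1.032 -0.032  2.829] turn z 0.004 shift if turned first [ 1.031 -0.036  2.829]
```

View pics/w4.png

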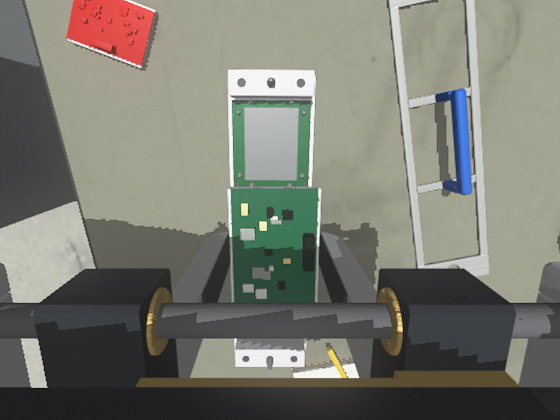

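The held board spans rows 187–303. The green nest's seat is clear at (271,144) and the post pin is at (271,83). I'll refine by fitting the seat itself.

```bash
cat >> h.py <<'E'
def seat(p,uv,z,lo=18,near=None):
    "flood-fill grey seat from pixel uv (col,row), fit rectangle on plane z"
    im=cv2.GaussianBlur(p['color'],(3,3),0);m=np.zeros((422,562),np.uint8)
    cv2.floodFill(im,m,tuple(int(v) for v in uv),0,(lo,)*3,(lo,)*3,4|cv2.FLOODFILL_MASK_ONLY|cv2.FLOODFILL_FIXED_RANGE|(255<<8))
    return rect(p,m[1:-1,1:-1]>0,z)
E
python3 - <<'E'
from h import *
p=shot('wrist')
for z in (0,.008,.016): print(seat(p,(271,144),z),seat(p,(271,144),z,30))
E
```

```text
[489.1 -48.3  52.1  70.   82.9] [489.3 -48.3  53.2  70.   82.9]
[489.2 -47.9  50.9  68.3  82.9] [489.4 -47.9  52.   68.3  82.9]
[489.3 -47.5  49.6  66.6  82.9] [489.5 -47.5  50.7  66.6  82.9]
```

move_arm --pt "0.3 0.34 -0.023 0 0 0 0" --pt "0.3 0.34 -0.023 0.3 0 0 0" --pt "0.3 0.34 -0.022 0.5 0 0 0" --pt "0.3 0 0 0.6 0 0 0" --pt "0.3 0 0 0.6 0 0 0" --pt "0.3 0 0 0.3 0 0 0" --pt "0.3 0 0 0 0 0 0" --pt "0.3 0 0 0 0 0 0"

```text
time_s: 9.5
ee_pos: [0.4879, -0.0492, 0.0385]
eef_rot: [3.141, -0.0, 1.447]
force: [0.2, -0.2, -0.8]
grip_width: 0.0515
grip_force: 30.0
```

Run:
```python
from h import *
o=ctrl.get_obs();print(o['time_s'],o['ee_pos'].round(4),o['eef_rot'].round(4))
p=shot('wrist');cv2.imwrite('pics/w5.png',cv2.resize(p['color'][110:330,180:370],None,fx=3,fy=2.7))
print(proj(p,[[.4876,-.0488,.0]]))
```

```text
9.5 [ 0.4879 -0.0492  0.0385] [ 3.1414 -0.      1.4468]
[[271.79683286 226.40147355]]
```

View pics/w5.png

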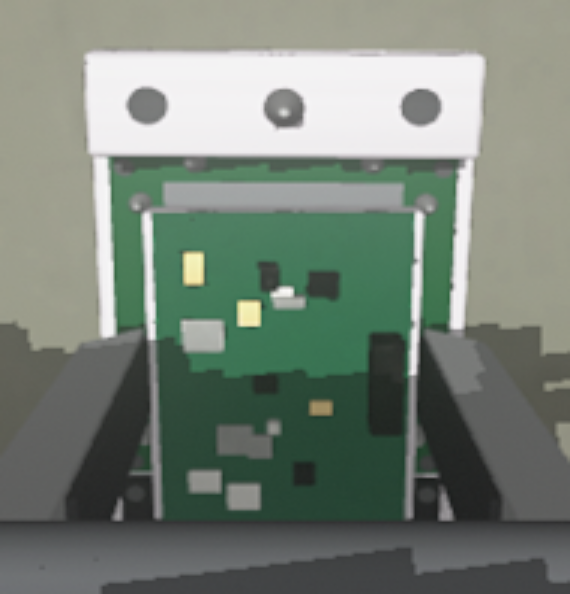

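The module sits centred between the pins: module columns 145–423 against pins at about 140 and 427. I'll lower it.

move_arm --pt "0.3 0.008 -0.005 0.2 0 0 0" --pt "0.3 0 0 0.15 0 0 0" --pt "0.3 0 0 0.1 0 0 0" --pt "0.3 0 0 0.07 0 0 0" --pt "0.3 0 0 0 0 0 0" --pt "0.3 0 0 0 0 0 0"

```text
time_s: 10.15
ee_pos: [0.4875, -0.0488, 0.0119]
eef_rot: [3.142, -0.0, 1.447]
force: [-0.7, -0.3, -0.9]
grip_width: 0.0512
grip_force: 30.0
```

move_arm --pt "0.3 0 0 0.014 0 0 0" --pt "0.3 0 0 0 0 0 0" --pt "0.75 0 0 0 0 0 0" --pt "0.75 0 0 0 0 0 0" --pt "0.75 0 0 0 0 0 0" --pt "0.75 0 0 -0.3 0 0 0" --pt "0.75 0 0 -0.8 0 0 0" --pt "0.75 0 0 -0.9 0 0 0" --pt "0.75 0 0 0 0 0 0" --pt "0.75 0 0 0 0 0 0"

```text
time_s: 11.15
ee_pos: [0.4877, -0.0488, 0.1118]
eef_rot: [3.14, 0.0, 1.447]
force: [-0.1, 0.6, -0.2]
grip_width: 0.0706
grip_force: 0.0
```

Run:
```python
from h import *
p=shot('wrist');cv2.imwrite('pics/w6.png',cv2.resize(p['color'][50:290,130:430],None,fx=2.5,fy=2.5))
for n,zs in dict(module_green=[.008,.015,.022],nest_black=(.008,)).items():
    for r in ctrl.cut_out(n,p)[:2]:
        for z in zs: print(n,round(r['conf'],2),np.round(r['centre']),rect(p,r['mask'],z))
go(.4158,.3075,.0035,85)
```

```text
module_green 0.85 [75. 94.] [359.9  74.1  51.6  73.4 153. ]
module_green 0.85 [75. 94.] [363.3  72.7  50.4  71.6 153. ]
module_green 0.85 [75. 94.] [366.7  71.3  49.1  69.8 153. ]
module_green 0.62 [207. 273.] [488.8 -51.   54.2  75.6  82.8]
module_green 0.62 [207. 273.] [489.  -49.3  52.9  73.7  82.8]
module_green 0.62 [207. 273.] [489.2 -47.6  51.6  71.8  82.8]
nest_black 0.89 [276. 273.] [ 480.4 -118.4   54.5   75.5  172.8]
t 11.3 at [ 0.4867 -0.0487  0.11  ] rot [-3.1394e+00 -1.0000e-04  1.4467e+00] shift units [ 6.893 -2.285  2.135] turn z -0.037 shift if turned first [ 6.972 -2.03   2.135]
```

View pics/w6.png

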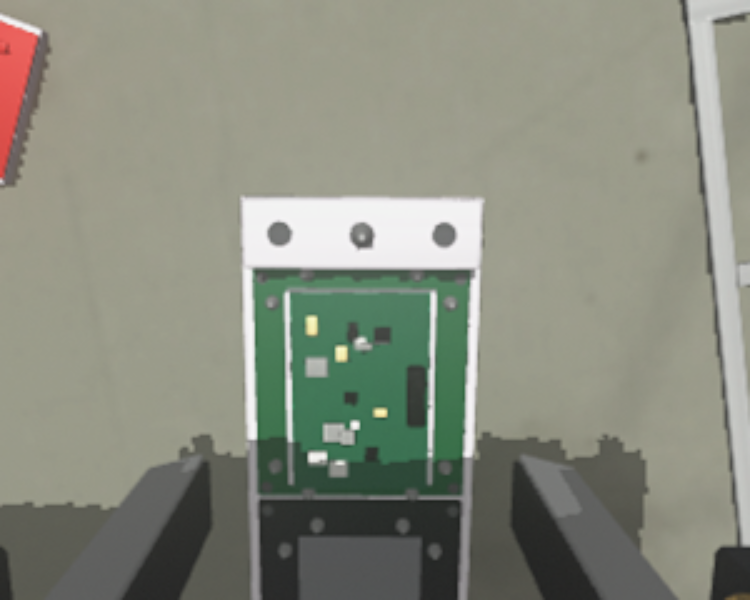

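Green is seated between its pins: board edges at columns 288–434, pins at about 272 and 450. Next is yellow.

move_arm --pt "0.75 0 0 -0.4 0 0 -0.037" --pt "0.75 0.87 -0.25 0 0 0 0" --pt "0.75 0.87 -0.25 0 0 0 0" --pt "0.75 0.87 -0.25 0 0 0 0" --pt "0.75 0.87 -0.25 0 0 0 0" --pt "0.75 0.87 -0.25 0 0 0 0" --pt "0.75 0.87 -0.25 0 0 0 0" --pt "0.75 0.87 -0.25 0 0 0 0" --pt "0.75 0.87 -0.25 0 0 0 0" --pt "0.75 0 0 0 0 0 0" --pt "0.75 0 0 0 0 0 0" --pt "0.75 0 0 0 0 0 0"

```text
time_s: 12.5
ee_pos: [0.418, 0.3057, 0.1305]
eef_rot: [-3.141, 0.001, 1.483]
force: [-0.1, 1.0, 0.5]
grip_width: 0.0705
grip_force: 0.0
```

Run:
```python
from h import *
p=shot('wrist')
for n,zs in dict(module_yellow=[0,.007,.014]).items():
    for r in ctrl.cut_out(n,p)[:2]:
        for z in zs: print(n,round(r['conf'],2),np.round(r['centre']),rect(p,r['mask'],z))
go(.4158,.3075,.0035,85)
```

```text
module_yellow 0.83 [198. 269.] [415.8 306.8  40.5  49.7  85. ]
module_yellow 0.83 [198. 269.] [416.  308.3  39.6  48.6  85. ]
module_yellow 0.83 [198. 269.] [416.2 309.9  38.7  47.5  85. ]
t 12.6 at [0.4183 0.3055 0.131 ] rot [-3.1411e+00  4.0000e-04  1.4823e+00] shift units [ 0.036 -0.052  2.549] turn z -0.001 shift if turned first [ 0.036 -0.052  2.549]
```

move_arm --pt "0.75 0.044 -0.076 0.6 0 0 0" --pt "0.75 0 0 0.6 0 0 0" --pt "0.75 0 0 0.5 0 0 0" --pt "0.75 0 0 0.4 0 0 0" --pt "0.75 0 0 0.3 0 0 0" --pt "0.75 0 0 0.15 0 0 0" --pt "0.75 0 0 0 0 0 0" --pt "0.2 0 0 0 0 0 0" --pt "0.2 0 0 0 0 0 0" --pt "0.2 0 0 0 0 0 0" --pt "0.2 0 0 0 0 0 0" --pt "0.2 0 0 0 0 0 0"

```text
time_s: 13.8
ee_pos: [0.4146, 0.3092, 0.0041]
eef_rot: [3.141, -0.0, 1.484]
force: [-0.0, 0.3, 2.6]
grip_width: 0.0391
grip_force: 30.0
```

move_arm --pt "0.2 0 0 -0.4 0 0 0" --pt "0.2 0 0 -0.8 0 0 0.038" --pt "0.2 0 0 -0.9 0 0 0" --pt "0.2 0 0 -0.9 0 0 0" --pt "0.2 -0.813 0.169 0 0 0 0" --pt "0.2 -0.813 0.169 0 0 0 0" --pt "0.2 -0.813 0.169 0 0 0 0" --pt "0.2 -0.813 0.169 0 0 0 0" --pt "0.2 -0.813 0.169 0 0 0 0" --pt "0.2 -0.813 0.169 0 0 0 0" --pt "0.2 -0.813 0.169 0 0 0 0" --pt "0.2 -0.813 0.169 0 0 0 0" --pt "0.2 -0.813 0.169 0 0 0 0" --pt "0.2 -0.813 0.169 0 0 0 0" --pt "0.2 -0.813 0.169 0 0 0 0" --pt "0.2 -0.813 0.169 0 0 0 0" --pt "0.2 -0.813 0.169 0 0 0 0" --pt "0.2 -0.813 0.169 0 0 0 0" --pt "0.2 0 0 0 0 0 0" --pt "0.2 0 0 0 0 0 0"

```text
time_s: 15.8
ee_pos: [0.4605, -0.2706, 0.1533]
eef_rot: [-3.141, -0.001, 1.444]
force: [0.2, -0.0, -0.4]
grip_width: 0.039
grip_force: 30.0
```

move_arm --pt "0.2 0 0 0 0 0 0" --pt "0.2 0 0 0 0 0 0"

```text
time_s: 16.0
ee_pos: [0.461, -0.2693, 0.1539]
eef_rot: [3.142, -0.0, 1.447]
force: [0.1, 0.2, -0.9]
grip_width: 0.0389
grip_force: 30.0
```

Run:
```python
from h import *
p=shot('wrist')
c=None
for n,zs in dict(module_yellow=[.157],nest_yellow=(.008,),nest_black=(.008,)).items():
    for r in ctrl.cut_out(n,p)[:2]:
        for z in zs: print(n,round(r['conf'],2),np.round(r['centre']),rect(p,r['mask'],z))
for q in ([.468,-.218,.008],[.478,-.1337,.008]):
    uv=proj(p,[q])[0];print(uv.round(),seat(p,uv,.008))
go(.4663,-.2195,.0115,82.85)
```

```text
module_yellow 0.58 [247. 273.] [ 462.7 -269.4   39.7   50.    82.8]
nest_yellow 0.63 [141. 272.] [ 467.1 -219.3   75.6   83.2   82.6]
nest_black 0.61 [ 49. 273.] [ 478.2 -134.4   75.9   83.    82.9]
[273. 144.] [ 466.9 -218.9   38.1   48.3   82. ]
[273.  50.] [ 478.  -133.6   44.1   54.5   82.4]
t 16.2 at [ 0.461  -0.2698  0.1539] rot [3.1414e+00 1.0000e-04 1.4466e+00] shift units [ 1.012 -0.02   2.848] turn z 0.001 shift if turned first [ 1.012 -0.021  2.848]
```

move_arm --pt "0.2 0.34 -0.01 0.1 0 0 0" --pt "0.2 0.34 -0.01 0.4 0 0 0" --pt "0.2 0.332 -0.01 0.5 0 0 0" --pt "0.2 0 0 0.6 0 0 0" --pt "0.2 0 0 0.5 0 0 0" --pt "0.2 0 0 0.2 0 0 0" --pt "0.2 0 0 0 0 0 0" --pt "0.2 0 0 0 0 0 0"

```text
time_s: 17.0
ee_pos: [0.4662, -0.2199, 0.0397]
eef_rot: [3.141, 0.0, 1.446]
force: [0.1, 0.7, -1.4]
grip_width: 0.0393
grip_force: 30.0
```

Run:
```python
from h import *
o=ctrl.get_obs();print(o['time_s'],o['ee_pos'].round(4),o['eef_rot'].round(4))
p=shot('wrist');cv2.imwrite('pics/w7.png',cv2.resize(p['color'][110:330,180:370],None,fx=3,fy=2.7))
```

```text
17.0 [ 0.4662 -0.2199  0.0397] [3.1405e+00 4.0000e-04 1.4459e+00]
```

View pics/w7.png

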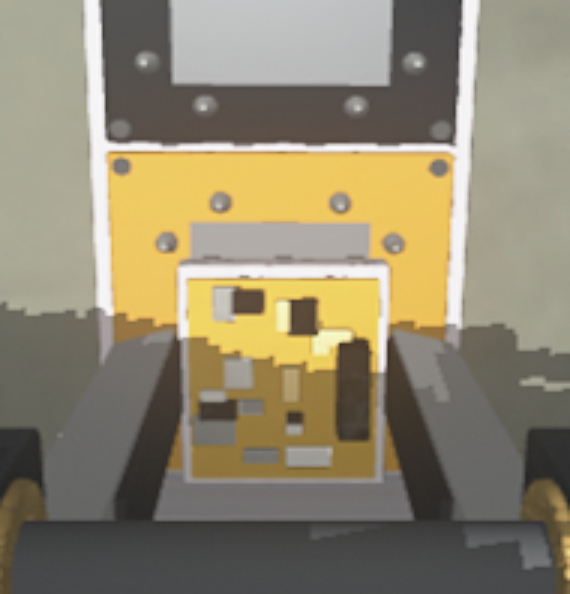

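Yellow is aligned: module centre at column 282, seat and pins centred on 280. I'll lower it with a 0.5 mm correction.

move_arm --pt "0.2 0.01 -0.01 0.2 0 0 0" --pt "0.2 0 0 0.15 0 0 0" --pt "0.2 0 0 0.1 0 0 0" --pt "0.2 0 0 0.08 0 0 0" --pt "0.2 0 0 0.02 0 0 0" --pt "0.2 0 0 0 0 0 0"

```text
time_s: 17.65
ee_pos: [0.4652, -0.2194, 0.0117]
eef_rot: [-3.141, -0.0, 1.446]
force: [-4.1, 2.1, 9.0]
grip_width: 0.0392
grip_force: 30.0
```

move_arm --pt "0.65 0 0 0 0 0 0" --pt "0.65 0 0 0 0 0 0" --pt "0.65 0 0 0 0 0 0" --pt "0.65 0 0 -0.3 0 0 0" --pt "0.65 0 0 -0.8 0 0 0" --pt "0.65 0 0 -0.9 0 0 0" --pt "0.65 0 0 0 0 0 0" --pt "0.65 0 0 0 0 0 0"

```text
time_s: 18.45
ee_pos: [0.4655, -0.2195, 0.1117]
eef_rot: [3.14, 0.001, 1.446]
force: [0.4, -0.8, -1.4]
grip_width: 0.0611
grip_force: 0.0
```

Run:
```python
from h import *
p=shot('wrist');cv2.imwrite('pics/w8.png',cv2.resize(p['color'][50:290,130:430],None,fx=2.5,fy=2.5))
for r in ctrl.cut_out('module_yellow',p)[:2]: print(round(r['conf'],2),np.round(r['centre']),rect(p,r['mask'],.015))
go(.6705,.2075,.13,93.9)
```

```text
0.69 [207. 272.] [ 466.8 -219.8   39.9   49.4   82.8]
t 18.55 at [ 0.4647 -0.2191  0.1101] rot [-3.1399e+00 -7.0000e-04  1.4457e+00] shift units [ 8.978  3.019 -0.398] turn z -0.193 shift if turned first [ 8.232  4.686 -0.398]
```

View pics/w8.png

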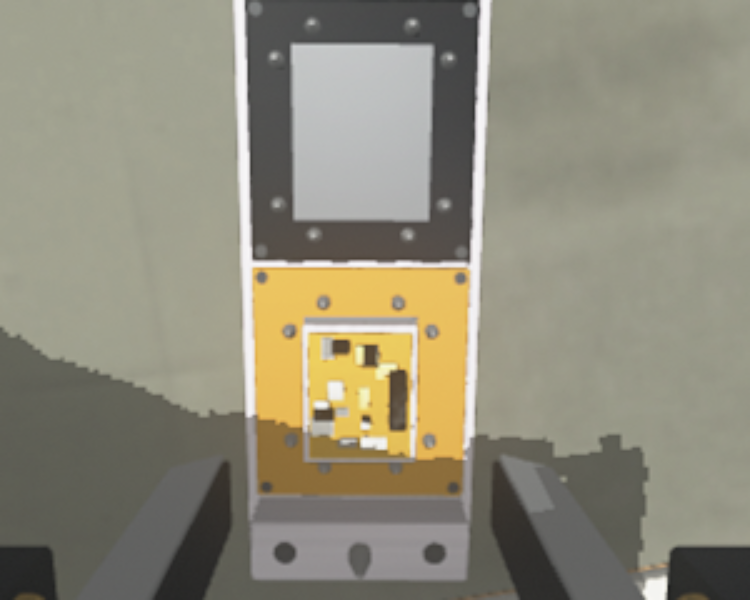

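Yellow is seated between its pins. Now black.

move_arm --pt "0.75 0 0 -0.2 0 0 -0.097" --pt "0.75 0 0 -0.2 0 0 -0.096" --pt "0.75 0.748 0.426 0 0 0 0" --pt "0.75 0.748 0.426 0 0 0 0" --pt "0.75 0.748 0.426 0 0 0 0" --pt "0.75 0.748 0.426 0 0 0 0" --pt "0.75 0.748 0.426 0 0 0 0" --pt "0.75 0.748 0.426 0 0 0 0" --pt "0.75 0.748 0.426 0 0 0 0" --pt "0.75 0.748 0.426 0 0 0 0" --pt "0.75 0.748 0.426 0 0 0 0" --pt "0.75 0.748 0.426 0 0 0 0" --pt "0.75 0.748 0.426 0 0 0 0" --pt "0.75 0 0 0 0 0 0" --pt "0.75 0 0 0 0 0 0" --pt "0.75 0 0 0 0 0 0"

```text
time_s: 20.15
ee_pos: [0.6706, 0.206, 0.1302]
eef_rot: [-3.14, 0.0, 1.638]
force: [0.4, 0.1, -0.2]
grip_width: 0.0705
grip_force: 0.0
```

Run:
```python
from h import *
p=shot('wrist')
for r in ctrl.cut_out('module_black',p)[:2]:
    for z in (0,.007,.014): print(round(r['conf'],2),np.round(r['centre']),rect(p,r['mask'],z))
go(.6705,.2075,.0035,93.9)
```

```text
0.63 [196. 275.] [673.4 207.   46.8  57.6  93.9]
0.63 [196. 275.] [673.3 208.5  45.7  56.3  93.9]
0.63 [196. 275.] [673.1 210.   44.7  55.   93.9]
t 20.25 at [0.6709 0.2058 0.1311] rot [-3.1411e+00  2.0000e-04  1.6375e+00] shift units [ 0.034 -0.004  2.552] turn z -0.001 shift if turned first [ 0.034 -0.004  2.552]
```

move_arm --pt "0.75 0.044 0.02 0.6 0 0 0" --pt "0.75 0 0 0.6 0 0 0" --pt "0.75 0 0 0.5 0 0 0" --pt "0.75 0 0 0.4 0 0 0" --pt "0.75 0 0 0.3 0 0 0" --pt "0.75 0 0 0.15 0 0 0" --pt "0.75 0 0 0 0 0 0" --pt "0.3 0 0 0 0 0 0" --pt "0.3 0 0 0 0 0 0" --pt "0.3 0 0 0 0 0 0" --pt "0.3 0 0 0 0 0 0" --pt "0.3 0 0 0 0 0 0"

```text
time_s: 21.45
ee_pos: [0.6722, 0.2094, 0.0044]
eef_rot: [3.141, -0.0, 1.639]
force: [-0.3, -0.8, 4.6]
grip_width: 0.045
grip_force: 30.0
```

move_arm --pt "0.3 0 0 -0.4 0 0 0" --pt "0.3 0 0 -0.8 0 0 0.096" --pt "0.3 0 0 -0.9 0 0 0.096" --pt "0.3 0 0 -0.9 0 0 0" --pt "0.3 -0.755 -0.275 0 0 0 0" --pt "0.3 -0.755 -0.275 0 0 0 0" --pt "0.3 -0.755 -0.275 0 0 0 0" --pt "0.3 -0.755 -0.275 0 0 0 0" --pt "0.3 -0.755 -0.275 0 0 0 0" --pt "0.3 -0.755 -0.275 0 0 0 0" --pt "0.3 -0.755 -0.275 0 0 0 0" --pt "0.3 -0.755 -0.275 0 0 0 0" --pt "0.3 -0.755 -0.275 0 0 0 0" --pt "0.3 -0.755 -0.275 0 0 0 0" --pt "0.3 -0.755 -0.275 0 0 0 0" --pt "0.3 0 0 0 0 0 0" --pt "0.3 0 0 0 0 0 0" --pt "0.3 0 0 0 0 0 0" --pt "0.3 0 0 0 0 0 0"

```text
time_s: 23.35
ee_pos: [0.4709, -0.1831, 0.1537]
eef_rot: [-3.142, -0.0, 1.448]
force: [0.8, -0.7, -1.9]
grip_width: 0.0449
grip_force: 30.0
```

Run:
```python
from h import *
p=shot('wrist')
for n,z in dict(module_black=.157,nest_black=.008,module_green=.015).items():
    for r in ctrl.cut_out(n,p)[:2]: print(n,round(r['conf'],2),np.round(r['centre']),rect(p,r['mask'],z))
uv=proj(p,[[.478,-.134,.008]])[0];print(uv.round(),seat(p,uv,.008))
go(.4767,-.134,.0115,82.9)
```

```text
module_black 0.58 [246. 272.] [ 472.1 -183.1   45.9   56.6   83.4]
module_black 0.49 [193. 273.] [ 475.4 -152.     6.1   39.7  171.8]
nest_black 0.88 [143. 274.] [ 478.4 -133.9   77.3   84.1   83. ]
module_green 0.91 [ 49. 275.] [489.3 -49.1  51.7  70.4  83. ]
[274. 146.] [ 478.1 -133.1   44.7   53.1   83. ]
t 23.55 at [ 0.4707 -0.1835  0.1537] rot [-3.1415 -0.      1.4478] shift units [ 9.980e-01 -2.000e-03  2.844e+00] turn z 0.001 shift if turned first [ 0.998 -0.003  2.844]
```

move_arm --pt "0.3 0.34 0 0.1 0 0 0" --pt "0.3 0.34 0 0.4 0 0 0" --pt "0.3 0.318 0 0.5 0 0 0" --pt "0.3 0 0 0.6 0 0 0" --pt "0.3 0 0 0.5 0 0 0" --pt "0.3 0 0 0.2 0 0 0" --pt "0.3 0 0 0 0 0 0" --pt "0.3 0 0 0 0 0 0"

```text
time_s: 24.35
ee_pos: [0.4772, -0.1347, 0.0397]
eef_rot: [3.14, 0.0, 1.447]
force: [0.9, 0.7, -0.7]
grip_width: 0.0451
grip_force: 30.0
```

Run:
```python
from h import *
o=ctrl.get_obs();print(o['time_s'],o['ee_pos'].round(4),o['eef_rot'].round(4))
p=shot('wrist');cv2.imwrite('pics/w9.png',cv2.resize(p['color'][110:330,180:370],None,fx=3,fy=2.7))
```

```text
24.35 [ 0.4772 -0.1347  0.0397] [3.1405e+00 3.0000e-04 1.4468e+00]
```

View pics/w9.png

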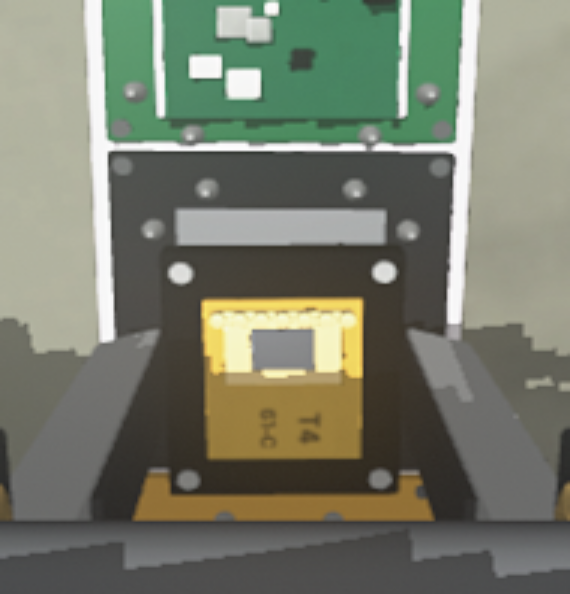

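Black is aligned: module centre at column 282, seat centre at 281. I'll lower and release.

move_arm --pt "0.3 0.012 -0.006 0.2 0 0 0" --pt "0.3 0 0 0.15 0 0 0" --pt "0.3 0 0 0.1 0 0 0" --pt "0.3 0 0 0.07 0 0 0" --pt "0.3 0 0 0.025 0 0 0" --pt "0.3 0 0 0 0 0 0"

```text
time_s: 25.0
ee_pos: [0.4764, -0.1339, 0.0119]
eef_rot: [-3.141, -0.0, 1.447]
force: [-5.2, 1.2, 9.0]
grip_width: 0.0451
grip_force: 30.0
```

move_arm --pt "0.7 0 0 0 0 0 0" --pt "0.7 0 0 0 0 0 0" --pt "0.7 0 0 0 0 0 0" --pt "0.7 0 0 -0.3 0 0 0" --pt "0.7 0 0 -0.8 0 0 0" --pt "0.7 0 0 -0.9 0 0 0" --pt "0.7 0 0 0 0 0 0" --pt "0.7 0 0 0 0 0 0"

```text
time_s: 25.8
ee_pos: [0.4767, -0.134, 0.1119]
eef_rot: [3.14, 0.0, 1.447]
force: [-0.7, 1.0, -0.9]
grip_width: 0.0662
grip_force: 0.0
```

Run:
```python
from h import *
p=shot('wrist');cv2.imwrite('pics/w10.png',cv2.resize(p['color'][50:290,130:430],None,fx=2.5,fy=2.5))
for r in ctrl.cut_out('module_black',p)[:2]: print(round(r['conf'],2),np.round(r['centre']),rect(p,r['mask'],.015))
go(.655,-.07,.14,94.4)
```

```text
t 25.9 at [ 0.4758 -0.1337  0.1104] rot [-3.1399e+00 -4.0000e-04  1.4467e+00] shift units [ 1.708  3.397 -0.598] turn z -0.201 shift if turned first [ 0.996  3.669 -0.598]
```

View pics/w10.png

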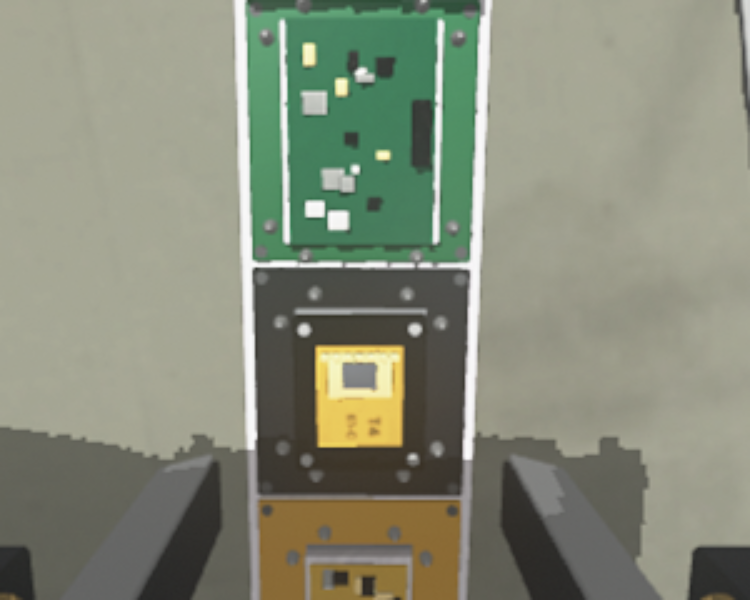

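All three modules are seated: the black plate is between its pins and the gold chip is centred at (360,395). Now I measure the cover from a second place.

move_arm --pt "0.7 0 0 -0.85 0 0 -0.1" --pt "0.7 0 0 -0.85 0 0 -0.101" --pt "0.7 -0.13 0.61 -0.85 0 0 0" --pt "0.7 -0.13 0.61 -0.85 0 0 0" --pt "0.7 -0.13 0.61 0 0 0 0" --pt "0.7 -0.13 0.61 0 0 0 0" --pt "0.7 0 0 0 0 0 0" --pt "0.7 0 0 0 0 0 0" --pt "0.7 0 0 0 0 0 0"

```text
time_s: 26.8
ee_pos: [0.5962, -0.1499, 0.2764]
eef_rot: [-3.14, -0.0, 1.648]
force: [0.9, -0.3, 0.1]
grip_width: 0.0658
grip_force: 0.0
```

Run:
```python
from h import *
p=shot('wrist');cv2.imwrite('pics/w11.png',p['color'])
T=np.eye(4);T[:3,:3]=R.from_euler('xyz',[3.1415,.0001,1.4561]).as_matrix();T[:3,3]=[.4748,-.1025,.2805]
p0=dict(color=cv2.imread('pics/w1.png'),K=p['K'],P=T@p['tool_from_camera'])
for r in ctrl.cut_out('cover',p)[:2]: print(round(r['conf'],2),np.round(r['centre']),rect(p,r['mask'],.004))
cs=[]
for q in (p0,p):
    h=cv2.cvtColor(q['color'],cv2.COLOR_BGR2HSV);m=cv2.inRange(h,(105,130,60),(130,255,255))
    n,l,s,c=cv2.connectedComponentsWithStats(m);i=1+s[1:,4].argmax();cs.append(c[i])
    print(s[i],[rect(q,l==i,z) for z in (.034,.042,.05)])
print('blue tri',tri((p0,p),cs))
go(.657,-.068,.018,94.4)
```

```text
0.57 [115. 326.] [660.2 -71.5  77.1 293.8  94.5]
[398  98  23  74 662] [array([659. , -66.9,  20.6,  93.9, 100.8]), array([655.7, -66.3,  20.2,  92.1, 100.8]), array([652.4, -65.7,  19.8,  90.3, 100.8])]
[323  79  12  77 597] [array([657.4, -66.6,  13.2,  91.7,  94.4]), array([656.2, -66.9,  13. ,  90. ,  94.4]), array([655. , -67.2,  12.7,  88.2,  94.4])]
blue tri [ 0.65960513 -0.06283542  0.03099775]
t 26.9 at [ 0.5963 -0.15    0.2773] rot [3.1415 0.     1.6476] shift units [1.542 1.336 5.186] turn z 0.0 shift if turned first [1.542 1.336 5.186]
```

View pics/w11.png

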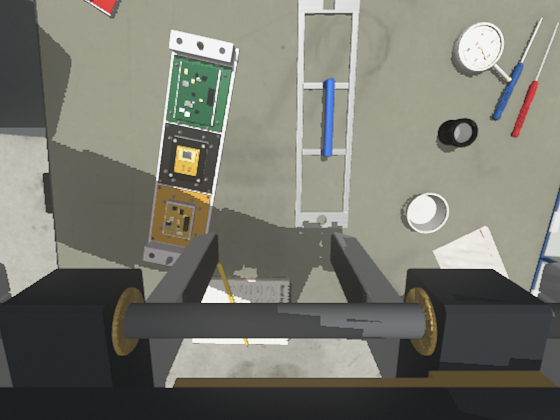

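The cover lies clear: its frame is in columns 297–357 and the handle runs from (331,80) to (328,155). The handle's height triangulates to 31–42 mm. I'll grasp the handle.

move_arm --force 55 --pt "0.7 0.39 0.328 0.6 0 0 0" --pt "0.7 0.39 0.328 0.7 0 0 0" --pt "0.7 0.39 0.328 0.7 0 0 0" --pt "0.7 0.39 0.329 0.7 0 0 0" --pt "0.7 0 0 0.7 0 0 0" --pt "0.7 0 0 0.7 0 0 0" --pt "0.7 0 0 0.5 0 0 0" --pt "0.7 0 0 0.35 0 0 0" --pt "0.7 0 0 0.2 0 0 0" --pt "0.5 0 0 0.036 0 0 0" --pt "0.2 0 0 0 0 0 0" --pt "0 0 0 0 0 0 0" --pt "0 0 0 0 0 0 0" --pt "0 0 0 0 0 0 0" --pt "0 0 0 0 0 0 0" --pt "0 0 0 0 0 0 0" --pt "0 0 0 0 0 0 0"

```text
time_s: 28.6
ee_pos: [0.6564, -0.0672, 0.018]
eef_rot: [3.141, 0.0, 1.648]
force: [-0.1, -0.5, 0.4]
grip_width: 0.0093
grip_force: 55.0
```

move_arm --pt "0 0 0 -0.2 0 0 0" --pt "0 0 0 -0.5 0 0 0" --pt "0 0 0 -0.6 0 0 0" --pt "0 0 0 -0.7 0 0 0" --pt "0 0 0 0 0 0 0.05" --pt "0 0 0 0 0 0 0.08" --pt "0 0 0 0 0 0 0.072" --pt "0 -0.172 -0.304 0 0 0 0" --pt "0 -0.32 -0.62 0 0 0 0" --pt "0 -0.32 -0.62 0 0 0 0" --pt "0 -0.32 -0.62 0 0 0 0" --pt "0 -0.32 -0.62 0 0 0 0" --pt "0 -0.32 -0.62 0 0 0 0" --pt "0 0 0 0 0 0 0" --pt "0 0 0 0 0 0 0" --pt "0 0 0 0 0 0 0" --pt "0 0 0 0 0 0 0"

```text
time_s: 30.3
ee_pos: [0.477, -0.1336, 0.1178]
eef_rot: [3.142, -0.0, 1.446]
force: [-0.4, 0.4, -2.5]
grip_width: 0.0095
grip_force: 55.0
```

Run:
```python
from h import *
go(.4765,-.134,.048,82.87)
p=shot('wrist');cv2.imwrite('pics/w12.png',p['color'])
s=shot('scene');cv2.imwrite('pics/s12.png',cv2.resize(s['color'][100:260,230:460],None,fx=3,fy=3))
h=cv2.cvtColor(p['color'],cv2.COLOR_BGR2HSV);m=cv2.inRange(h,(105,130,40),(130,255,255))
n,l,st,c=cv2.connectedComponentsWithStats(m);i=1+st[1:,4].argmax();print(st[i],rect(p,l==i,.14))
```

```text
t 30.3 at [ 0.477  -0.1336  0.1178] rot [ 3.1416 -0.      1.4465] shift units [-0.009 -0.009  1.396] turn z 0.0 shift if turned first [-0.009 -0.009  1.396]
[ 264  164   20  139 2531] [ 479.7 -120.     9.5   73.5   83.2]
```

View pics/w12.png

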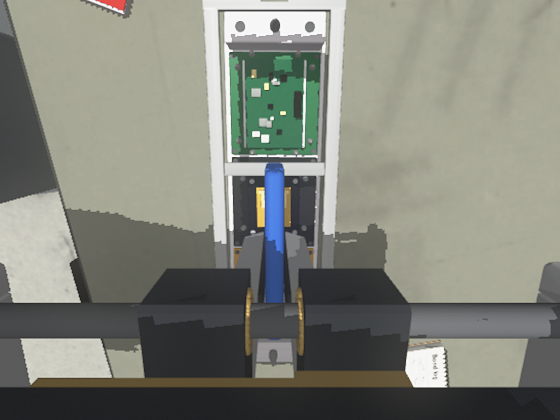

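The held cover is straight over the carrier: frame centre at column 277, carrier and pin at 275–276. Now I check the offset along y numerically.

Run:
```python
from h import *
p=shot('wrist');o=ctrl.get_obs();u=np.array([np.cos(1.4465),np.sin(1.4465)])
al=lambda X:((X[0,:2]-o['ee_pos'][:2])@u*1000).round(1)
ac=lambda X:((X[0,:2]-o['ee_pos'][:2])@np.array([u[1],-u[0]])*1000).round(1)
h=cv2.cvtColor(p['color'],cv2.COLOR_BGR2HSV);m=cv2.inRange(h,(105,130,40),(130,255,255))
r=np.where(m[:,274]>0)[0];print('blue top row',r.min())
for z in (.1298,.1418):
  X=plane(p,[[274,r.min()]],z);print('handle end',z,al(X),ac(X))
X=plane(p,[[275,25]],.045);print('pin along',al(X),ac(X))
# profile along frame gap: gray column at col 250 rows 0..60 and rows 150..185
g=cv2.cvtColor(p['color'],cv2.COLOR_BGR2GRAY)
print('c250',g[0:60,250].tolist());print('c300',g[150:185,300].tolist());print('c275',g[0:45,275].tolist())
for v in (8,162,176):print(v,al(plane(p,[[275,v]],.1038)))
# same in w11 on bench
T=np.eye(4);T[:3,:3]=R.from_euler('xyz',[3.1415,0,1.6476]).as_matrix();T[:3,3]=[.5963,-.15,.2773]
q=dict(K=p['K'],P=T@p['tool_from_camera']);im=cv2.imread('pics/w11.png');cv2.imwrite('pics/c11.png',cv2.resize(im[0:235,285:370],None,fx=5,fy=2.5,interpolation=cv2.INTER_CUBIC))
g=cv2.cvtColor(im,cv2.COLOR_BGR2GRAY);print('w11 col315',g[70:100,315].tolist(),g[140:235,315].tolist())
```

```text
blue top row 164
handle end 0.1298 49.5 1.3
handle end 0.1418 50.8 1.3
pin along 137.2 2.1
c250 [235, 234, 233, 233, 233, 233, 235, 237, 233, 180, 63, 168, 249, 248, 246, 246, 246, 246, 246, 246, 246, 246, 246, 246, 246, 246, 246, 246, 246, 246, 246, 246, 247, 249, 248, 161, 167, 169, 168, 168, 166, 149, 127, 107, 107, 109, 108, 108, 108, 116, 129, 121, 109, 98, 95, 92, 86, 82, 79, 77]
c300 [116, 115, 113, 109, 131, 230, 252, 141, 65, 75, 74, 75, 142, 211, 217, 216, 216, 214, 213, 212, 209, 208, 209, 209, 206, 166, 59, 66, 62, 59, 59, 59, 60, 60, 60]
c275 [166, 194, 230, 234, 232, 233, 234, 237, 234, 180, 61, 167, 249, 248, 246, 247, 246, 237, 208, 120, 98, 84, 84, 84, 84, 84, 83, 85, 84, 84, 82, 88, 131, 170, 167, 166, 166, 166, 166, 166, 164, 151, 128, 106, 104]
8 129.2
162 47.8
176 39.5
w11 col315 [156, 155, 155, 155, 157, 156, 156, 154, 154, 155, 155, 150, 185, 228, 222, 218, 217, 220, 184, 109, 151, 150, 149, 148, 149, 150, 150, 150, 151, 152] [158, 157, 157, 156, 156, 156, 156, 154, 164, 194, 212, 205, 203, 204, 176, 116, 160, 159, 159, 159, 159, 159, 159, 159, 158, 157, 157, 157, 156, 156, 157, 157, 158, 157, 157, 157, 156, 157, 156, 155, 155, 156, 156, 157, 156, 157, 156, 157, 156, 156, 157, 156, 157, 156, 156, 156, 157, 158, 157, 158, 157, 157, 158, 157, 158, 158, 158, 158, 158, 159, 151, 150, 186, 204, 197, 197, 199, 199, 198, 201, 203, 202, 176, 112, 118, 119, 118, 114, 100, 98, 99, 99, 98, 98, 98]
```

View pics/s12.png

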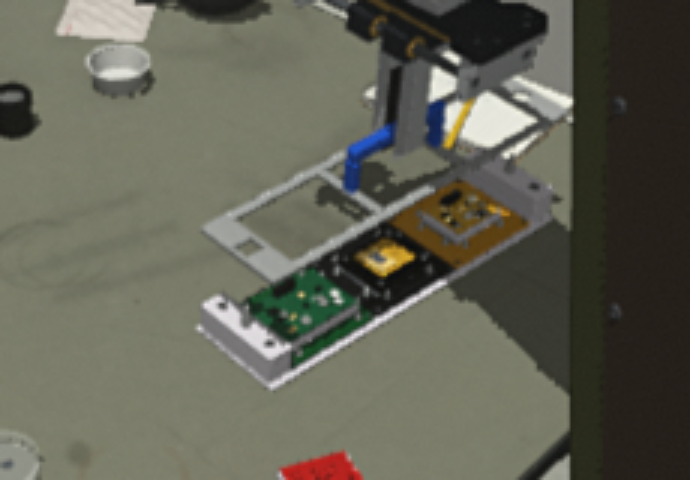

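The scene view shows the cover held level above the carrier with the pins clear below it. I'll check the post edge and pin along y.

Run:
```python
from h import *
p=shot('wrist');o=ctrl.get_obs();u=np.array([np.cos(1.4465),np.sin(1.4465)])
al=lambda v,z:((plane(p,[[275,v]],z)[0,:2]-o['ee_pos'][:2])@u*1000).round(1)
print('ee',o['ee_pos'],'tip far',al(19,.048),'base near',al(32,.030),'post edge',al(35,.030))
print('window end edge',al(9.2,.0998),al(9.2,.1038))
for r in ctrl.cut_out('module_green',p)[:1]: print(rect(p,r['mask'],.015))
# bench w11: crossbars and hole end on z=.004
T=np.eye(4);T[:3,:3]=R.from_euler('xyz',[3.1415,0,1.6476]).as_matrix();T[:3,3]=[.5963,-.15,.2773]
q=dict(K=p['K'],P=T@p['tool_from_camera']);w=np.array([np.cos(1.6476),np.sin(1.6476)])
A=lambda u_,v:((plane(q,[[u_,v]],.004)[0,:2]-[.6564,-.0672])@w*1000).round(1)
print('w11 bars',A(315,81.8),A(315,88.3),A(315,148.7),A(315,154.3),'end bar',A(315,211.8),A(315,222.2),'hole',A(321,218.5))
```

```text
ee [ 0.47660686 -0.13368709  0.11765045] tip far 140.2 base near 136.7 post edge 134.6
window end edge 129.9 128.6
[489.5 -49.   52.2  70.4  82.9]
w11 bars 47.2 39.1 -39.2 -46.9 end bar -128.8 -144.4 hole -138.8
```

Run:
```python
from h import *
p=shot('wrist');u=np.array([np.cos(1.4465),np.sin(1.4465)]);C=np.array([.4766,-.134])
def view(f,pos,rot,sc=None):
    T=np.eye(4);T[:3,:3]=R.from_euler('xyz',rot).as_matrix();T[:3,3]=pos
    return dict(K=p['K'],P=T@p['tool_from_camera'])
def al(q,uv,z): return ((plane(q,[uv],z)[0,:2]-C)@u*1000).round(1)
def ac(q,uv,z): return ((plane(q,[uv],z)[0,:2]-C)@[u[1],-u[0]]*1000).round(1)
q=view(0,[.4867,-.0487,.110],[-3.1394,-.0001,1.4467])
f=lambda x,y:(x/2.5+130,y/2.5+50)
print('w6 post far/near',al(q,f(362,198),.03),al(q,f(362,267),.03),'pin tip',al(q,f(362,230),.048),ac(q,f(362,230),.048),'pin base',al(q,f(362,245),.03),'screws',al(q,f(280,234),.03),al(q,f(444,234),.03),ac(q,f(280,234),.03),ac(q,f(444,234),.03))
q=view(0,[.4647,-.2191,.1101],[-3.1399,-.0007,1.4457])
print('w8 post far/near',al(q,f(360,522),.03),al(q,f(360,580),.03),'pin tip',al(q,f(360,570),.048),ac(q,f(360,570),.048),'screws',al(q,f(285,553),.03),al(q,f(434,553),.03),ac(q,f(285,553),.03),ac(q,f(434,553),.03))
```

```text
w6 post far/near 152.0 130.8 pin tip 143.1 1.1 pin base 137.7 screws 141.1 141.1 -24.5 26.8
w8 post far/near -127.3 -148.9 pin tip -136.3 -0.2 screws -138.8 -138.8 -26.1 25.3
```

Along y, the carrier's centre is about +0.6 mm from here, well inside the hole clearance. I'll lower in stages and watch the force.

move_arm --pt "0 0.012 0 0.3 0 0 0" --pt "0 0 0 0.3 0 0 0" --pt "0 0 0 0.2 0 0 0" --pt "0 0 0 0.15 0 0 0" --pt "0 0 0 0.1 0 0 0" --pt "0 0 0 0.1 0 0 0" --pt "0 0 0 0 0 0 0" --pt "0 0 0 0 0 0 0"

```text
time_s: 31.4
ee_pos: [0.4766, -0.1333, 0.0606]
eef_rot: [3.141, 0.0, 1.446]
force: [-0.9, 0.4, -1.6]
grip_width: 0.0093
grip_force: 55.0
```

move_arm --pt "0 0 0 0.08 0 0 0" --pt "0 0 0 0.08 0 0 0" --pt "0 0 0 0.06 0 0 0" --pt "0 0 0 0.02 0 0 0" --pt "0 0 0 0 0 0 0" --pt "0 0 0 0 0 0 0"

```text
time_s: 32.0
ee_pos: [0.4765, -0.1333, 0.0484]
eef_rot: [3.141, 0.0, 1.446]
force: [0.5, 0.6, -1.4]
grip_width: 0.0094
grip_force: 55.0
```

move_arm --pt "0 0 0 0.015 0 0 0" --pt "0 0 0 0 0 0 0" --pt "0.1 0 0 0 0 0 0" --pt "0.3 0 0 0 0 0 0" --pt "0.4 0 0 0 0 0 0" --pt "0.4 0 0 0 0 0 0" --pt "0.4 0 0 -0.3 0 0 0" --pt "0.4 0 0 -0.8 0 0 0" --pt "0.4 0 0 -1 0 0 0" --pt "0.4 0 0 -1 0 0 0" --pt "0.4 -0.6 0 -1 0 0 0" --pt "0.4 -0.8 0 0 0 0 0" --pt "0.4 -0.8 0 0 0 0 0" --pt "0.4 0 0 0 0 0 0" --pt "0.4 0 0 0 0 0 0"

```text
time_s: 33.5
ee_pos: [0.463, -0.2385, 0.2451]
eef_rot: [-3.141, -0.0, 1.444]
force: [-0.8, 0.5, 0.5]
grip_width: 0.0376
grip_force: 0.0
```

Run:
```python
from h import *
o=ctrl.get_obs();print(o['time_s'],o['ee_pos'].round(4),o['force'].round(1))
p=shot('wrist');s=shot('scene')
cv2.imwrite('pics/end.png',np.vstack([cv2.resize(p['color'][0:250,150:430],(560,500))[:330],cv2.resize(s['color'][130:240,270:440],(560,270))]) )
```

```text
33.5 [ 0.463  -0.2385  0.2451] [-0.8  0.5  0.5]
```

View pics/end.png

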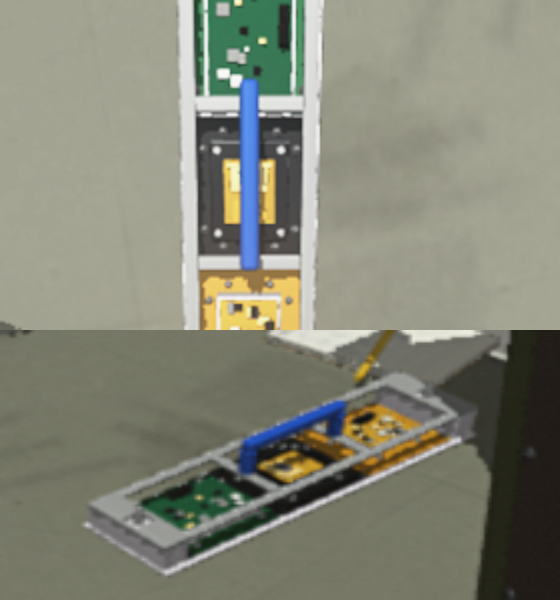

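The cover lies flat on both posts. The near pin shows in its slot at (143,518) and the modules are visible through the windows. I'll hand it in.

```bash
python3 -c "
from station import ctrl
print(ctrl.hand_in())"
```

```text
the job is handed in; nothing more can be done
None
```

The job is handed in at about 33 s of the 106 s: all three modules sit in their own nests between the pins, and the cover went on without resistance and looks flat on both end posts in the final picture.

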